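# Cap the slip jar, cap left a quarter turn loose

### The arm

A 6-joint arm with a two-finger parallel gripper is mounted at the origin on the work surface. World frame = base frame: x ahead of the robot, y to its left, z up, the work surface at z = 0. Lengths are in mm, angles in rad, forces in N, time in s.
With the tool pointing down it reaches from about 350 to 775 mm from the base axis. Payload 7.3 kg.
Tool frame: the origin (TCP) lies on the front face of the gripper's body, between the roots of the fingers; the fingertips stand 66 mm ahead of it and the grasp point (between the pads) lies 47 mm ahead of it (bot.tip_extent is the distance from the TCP to the fingertips, in mm); z points along the fingers, y is the line along which they close (so a half turn about z gives the same grasp; the last joint's range is limited). The gripper opens to 92 mm and grips with 3 to 60 N. Pads are 19 mm wide; open, the fingers measure 130 mm over their backs; the gripper's body (75 mm by 190 mm) begins 47 mm behind the grasp point.
Start: joints at [-1.407, 0.342, 1.524, -0, 1.275, -0.146], TCP at [160.077, -500.014, 292.241] pointing down, gripper open.
Joint ranges: [-2.53, 2.53], [-0.77, 2.02], [0.04, 2.7], [-1, 4.14], [0.28, 2.66], [-3.11, 3.11]. Speed limits (rad/s): [2.57, 2.57, 3.14, 3.14, 3.14, 3.14].

### API

Orientations are given as [roll, pitch, yaw] about the fixed x, y, z axes, in that order (R = Rz(yaw) Ry(pitch) Rx(roll)).
In Python, from plant import readout, viewer, order, bot gives the robot as it stands.
- The arm moves only by the shell command python3 -m creep 'ROWS'. ROWS is text: rows parted by semicolons, each of 7 numbers parted by spaces: the shift along the world's x, y, z in m, then the turn, a rotation vector about the world's x, y, z in rad, then the opening in per cent of the stroke, from 0 (shut) to 100 (fully open). A call has 1 to 8 rows; each row shifts and turns the commanded pose from where the row before left it; what a row does not reach is not made up. A row lasts 1/12 s, in which the tool goes at most 41.7 mm and 7.16 degrees, less where a joint would pass 70% of its speed; a pose out of reach is approached as far as the arm can. A call is refused whole if a number of a shift passes 0.0417 or a number of a turn 0.125, either way. A call with a gripper value outside its range is refused whole. The fingers move at their own pace and stop on an object; the grip force is fixed at half the most. Time passes only in rows, so rows that do not move let the fingers close. It gives the time, the measured TCP pose, the force, the opening and the grip force at its end, in the units of the state.
- readout.get_obs(): the state, without advancing time (a new reading comes with each control period).
- viewer.capture(name): name is "scene" or "side" or "wrist"; returns the picture (400x640x3 uint8, red, green, blue); there is no depth.
- viewer.camera_info(name): a dict with "fx", "fy", "cx", "cy" (pixels), "origin" and "rotation" of the camera in the world. Camera axes: x right, y up, looking along -z (the intrinsics and any distortion apply to the point x, -y, -z); pixel columns grow to the right and rows downward; lengths in mm; the calibration is good to about 2 mm. A picture is of the moment at which its call begins: read the wrist's pose just before it. camera_info takes no time and is no camera call; for the wrist camera it gives the pose at the moment of the call.
- order.close_job(): hands the job in; it is judged then, once.
The state is a dict: "time": time; "joint_positions": joint angles; "dq": joint speeds; "tau": joint torques, N m; "tool_pos": TCP position; "tcp_rot": TCP orientation; "contact_force": force on the tool from outside, world axes, zero at the start; "moment": the same for the moment, N m; "grip_width": finger opening in mm; "finger_force": force on a finger pad.
Only numpy, scipy, OpenCV 4.12 (cv2) and the standard library are available. Lean on these libraries where they do the work, as an engineer would, in place of code of your own. Each camera call takes 0.05 s, during which the arm holds its last target. There are 200 camera calls.

### The job

Stand the square slip jar in the square pocket of the wooden holder, all the way down. With the jar in the holder, screw its cap clockwise until it bottoms out, then back it off a quarter turn so that the slip can breathe, and finish still holding the cap in the gripper: do not let go. Keep the jar upright and leave the other jars, the pot and the spoon where they are.

Things in the scene. Friction and masses are not known exactly. Their poses are not given: they have to be found in the camera images.
- jar: White plastic jar with a square body 50 x 50 mm and 80 mm tall, flat sides, about 0.4 kg, with a ribbed round cap on top; loose on the table, standing upright. Origin: centre of its underside; z up, x and y square to its sides (all four quarter turns fit the holder). Flat shoulder 80 mm above the origin. The only square jar.
- holder: Square wooden block 96 x 96 mm, 34 mm tall, fixed to the table, with one square pocket 54 x 54 mm (2 mm play on each side of the jar) centred in its top, 24 mm deep, chamfered. Origin: centre of its underside; z up, x and y square to its sides and to the pocket's. A seated jar has its origin 10 mm above this one. It keeps the jar from turning (a few degrees of play).
- cap: The jar's screw cap: dark red ribbed plastic, 44 mm diameter, 20 mm tall, with a 3 mm high, 36 mm long bar across its top that shows its turn. Origin: on its axis, centre of its underside (0.5 mm above the jar's shoulder when bottomed out, 0.95 mm higher per rad unscrewed); this frame does not turn with the cap. Already started on the thread; it cannot come off.
- thread (a joint): Turn of the cap relative to the jar, rad: 0 = bottomed out against a hard stop, grows as the cap is unscrewed (counter-clockwise seen from above); tightening is clockwise from above. Pitch 6 mm a turn. Stiff enough to stay where it is left (about 0.06 N m). Starts between 1.9 and 3.1; hard upper end at 4.5.
- glaze_a: Round closed glaze jar, 62 mm diameter, 85 mm tall, loose; a bystander. Origin: centre of its underside.
- glaze_b: Another round closed glaze jar of the same size, loose; a bystander. Origin: centre of its underside.
- pot: Round-bellied unglazed clay pot, 92 mm diameter, 78 mm tall, loose; a bystander. Origin: centre of its underside.
- spoon: Steel spoon 150 mm long lying flat; a bystander.
There are look-alikes about, which are no part of the job. There is more than one size of the holder; the one meant has the size given above. Leave any blue look-alike of the jar alone.

How it is judged:
By the outcome, as a careful person would: the job done as asked, in the order asked, and still so for the second after the job is handed in, while the arm keeps its last pose, push and grip.
It also fails if it takes over 64 s, if anything falls off the work surface, if the arm or the gripper's body presses on something with over 40 N, if the wrist force passes 120 N, or if a joint passes its speed limit or range.

## Working session

There is one attempt and no reset: what is moved stays moved. The work goes in short steps, Python scripts to look and compute and a shell command to move; the robot and the scene stay as the last step left them, time stands still between calls to the robot, and variables do not carry over. Pictures are saved under pics/ and viewed, at most 10 in all, crops included, and the job is handed in when it is done.

```bash
ls; mkdir -p pics
python3 - <<'E'
from plant import readout,viewer
import cv2,numpy as np
o=readout.get_obs(); print(o)
for n in("scene","side"):
    cv2.imwrite(f"pics/{n}0.png",viewer.capture(n)[:,:,::-1]); c=viewer.camera_info(n); print(n,c)
print(viewer.camera_info("wrist"))
E
```

```text
pics
{'time': 0.0, 'joint_positions': array([-1.40700351e+00,  3.42688388e-01,  1.52499606e+00,  2.39700505e-05,
        1.27540090e+00, -1.45990365e-01]), 'dq': array([ 0.00081664,  0.000112  , -0.00229526, -0.00029653,  0.00227599,
        0.00010461]), 'tau': array([ 2.91511487e-04, -4.31240988e+01, -2.44221067e+01,  7.18244794e-02,
        5.60668332e-02, -1.52591251e-04]), 'tool_pos': array([ 160.02936045, -499.69957123,  291.5700259 ]), 'tcp_rot': array([-3.14011917e+00, -2.39823570e-04,  3.09776007e-01]), 'contact_force': array([-0.34750847,  0.24909464, -0.04496288]), 'moment': array([-0.0195522 ,  0.00546606, -0.03013008]), 'finger_force': 0.0, 'grip_width': 91.7943995543425}
scene {'fx': 364.77546339407905, 'fy': 364.77546339407905, 'cx': 319.39962766621153, 'cy': 197.48001291549133, 'origin': array([1294.32507071,  116.42975477,  775.03353207]), 'rotation': array([ 0.87844683, -0.02096964,  1.80880665])}
side {'fx': 419.3490450745338, 'fy': 419.3490450745338, 'cx': 318.03379773410984, 'cy': 201.88979654565702, 'origin': array([325.31879591, 563.3438421 , 829.35892396]), 'rotation': array([ 0.67789179, -0.01538989, -2.89684423])}
{'fx': 328.6528665577088, 'fy': 328.6528665577088, 'cx': 318.18781229898434, 'cy': 199.013907504497, 'origin': array([ 237.88355501, -475.29207695,  382.87748004]), 'rotation': array([-3.01657704e-01,  6.99933969e-04, -1.26119173e+00])}
```

View pics/scene0.png

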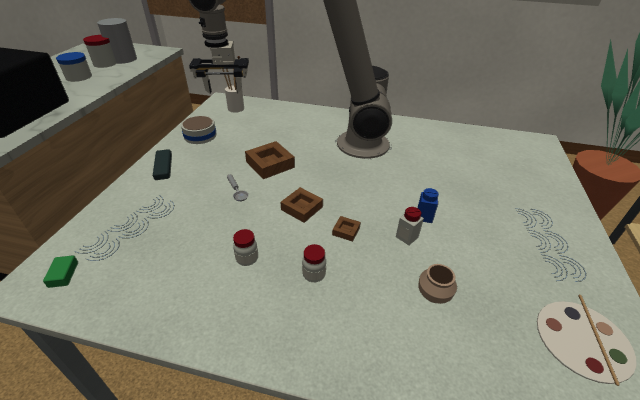

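View pics/side0.png

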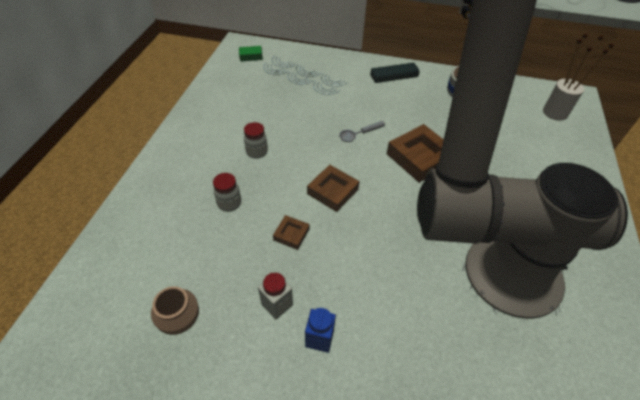

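The scene view shows the jar with its red cap at (412,215), the blue look-alike at (428,205), and three holders at (270,160), (301,204) and (347,228). In the side view the jar is at (274,290) and the middle holder at (333,187). Next I measure them.

```bash
cat > h.py <<'E'
import cv2,numpy as np
from scipy.spatial.transform import Rotation as Ro
from plant import readout,viewer
def cast(c,uv,z):
    uv=np.atleast_2d(uv).astype(float)
    d=np.c_[(uv[:,0]-c['cx'])/c['fx'],-(uv[:,1]-c['cy'])/c['fy'],-np.ones(len(uv))]
    d=Ro.from_euler('xyz',c['rotation']).apply(d); o=np.array(c['origin'])
    return (o+d*((z-o[2])/d[:,2])[:,None])
def proj(c,p):
    q=Ro.from_euler('xyz',c['rotation']).inv().apply(np.atleast_2d(p)-c['origin'])
    return np.c_[c['cx']+c['fx']*q[:,0]/-q[:,2],c['cy']-c['fy']*q[:,1]/-q[:,2]]
def blobs(m,amin=60):
    return [k for k in cv2.findContours(m.astype(np.uint8),cv2.RETR_EXTERNAL,cv2.CHAIN_APPROX_NONE)[0] if cv2.contourArea(k)>amin]
def red(hsv): return ((hsv[...,0]<6)|(hsv[...,0]>172))&(hsv[...,1]>150)&(hsv[...,2]>50)
def wood(hsv): return (hsv[...,0]>=5)&(hsv[...,0]<16)&(hsv[...,1]>110)
E
python3 - <<'E'
from h import *
for n in("scene","side"):
    c=viewer.camera_info(n); hsv=cv2.cvtColor(cv2.imread(f"pics/{n}0.png"),cv2.COLOR_BGR2HSV)
    for k in blobs(red(hsv),40):
        m=k.reshape(-1,2).mean(0); print(n,"red",m.round(),cv2.contourArea(k),cast(c,m,98).round())
    for k in blobs(wood(hsv),150):
        if cv2.contourArea(k)>4000: continue
        m=k.reshape(-1,2).mean(0); P=cast(c,k.reshape(-1,2),34)[:,:2].astype(np.float32)
        r=cv2.minAreaRect(P); print(n,"wood",m.round(),cv2.contourArea(k),np.round(r[0]),np.round(r[1]),r[2])
E
```

```text
scene red [594. 365.] 137.0 [[846. 560.  98.]]
scene red [314. 253.] 239.5 [[707. -26.  98.]]
scene red [243. 237.] 208.0 [[ 700. -214.   98.]]
scene red [413. 212.] 111.5 [[491. 205.  98.]]
scene red [96. 38.] 96.0 [[ -584. -1680.    98.]]
scene wood [440. 274.] 262.0 [639. 293.] [51. 54.] 14.63395881652832
scene wood [346. 228.] 403.5 [536.  27.] [66. 82.] 80.35468292236328
scene wood [301. 204.] 831.5 [ 465. -126.] [114. 120.] 66.2923812866211
scene wood [269. 159.] 1124.5 [ 252. -307.] [187. 158.] 49.092445373535156
scene wood [604. 167.] 3193.5 [ 61. 911.] [284. 476.] 89.94636535644531
scene wood [245.  11.] 847.5 [-1744. -1258.] [777. 369.] 21.20531463623047
scene wood [172.   8.] 658.5 [-1639. -1827.] [714. 356.] 36.40080642700195
side red [274. 283.] 264.5 [[491. 206.  98.]]
side red [224. 182.] 230.0 [[683. -14.  98.]]
side red [254. 129.] 150.0 [[ 677. -202.   98.]]
side wood [291. 231.] 558.0 [508.  37.] [65. 63.] 79.9231948852539
side wood [332. 186.] 984.0 [ 446. -124.] [99. 95.] 65.1977310180664
side wood [417. 152.] 1432.0 [ 243. -311.] [153. 139.] 48.525970458984375
side wood [583.  39.] 152.5 [ -269. -1050.] [214.  84.] 83.31209564208984
side wood [104.  92.] 3024.5 [1121. -307.] [881. 276.] 89.39543914794922
```

```bash
python3 -m creep '0.025 0.03 0 0 0 0 100;0.025 0.033 0 0 0 0 100;0.025 0.033 0 0 0 0 100;0.025 0.033 0 0 0 0 100;0.025 0.033 0 0 0 0 100;0.025 0.033 0 0 0 0 100;0.025 0.03 0 0 0 0 100;0.025 0.03 0 0 0 0 100'
python3 -m creep '0.025 0.03 0 0 0 0 100;0.025 0.03 0 0 0 0 100;0.02 0.03 0 0 0 0 100;0.02 0.03 0 0 0 0 100;0 0 0 0 0 0 100;0 0 0 0 0 0 100'
python3 - <<'E'
from h import *
c=viewer.camera_info("wrist");im=viewer.capture("wrist");cv2.imwrite("pics/w1.png",im[:,:,::-1])
import json;json.dump({k:np.array(v).tolist() for k,v in c.items()},open("pics/w1.json","w"))
hsv=cv2.cvtColor(im,cv2.COLOR_RGB2HSV)
for k in blobs(wood(hsv),400):
    P=cast(c,k.reshape(-1,2),34)[:,:2].astype(np.float32);r=cv2.minAreaRect(P);print(k.reshape(-1,2).mean(0),r)
    q=cv2.approxPolyDP(k,8,True).reshape(-1,2);print(q.tolist(),cast(c,q,34)[:,:2].round().tolist())
print(readout.get_obs()['tool_pos'])
E
```

```text
time: 0.77
tool_pos: [360.7, -243.1, 292.2]
tcp_rot: [-3.142, 0.0, 0.31]
contact_force: [0.3, -0.6, 0.5]
grip_width: 91.7
finger_force: 0.0
time: 1.27
tool_pos: [450.5, -123.4, 291.8]
tcp_rot: [-3.141, 0.001, 0.314]
contact_force: [-0.8, -0.6, 0.4]
grip_width: 91.5
finger_force: 0.0
[388.90283401 334.70040486] ((283.67022705078125, -276.25469970703125), (47.4005241394043, 136.2666778564453), 17.96788215637207)
[[338, 335], [340, 346], [443, 347], [426, 317], [375, 317]] [[259.0, -213.0], [244.0, -221.0], [284.0, -348.0], [319.0, -309.0], [299.0, -248.0]]
[326.7862069  175.62413793] ((449.0248718261719, -130.91403198242188), (93.46367645263672, 93.86199951171875), 66.07601928710938)
[[321, 117], [265, 183], [327, 233], [383, 175]] [[510.0, -108.0], [424.0, -71.0], [389.0, -155.0], [472.0, -191.0]]
[199.97826087  70.50869565] ((514.2991943359375, 19.22010040283203), (63.868186950683594, 61.254051208496094), 80.09983825683594)
[[182, 26], [161, 85], [217, 114], [241, 59]] [[549.0, 45.0], [490.0, 55.0], [480.0, -5.0], [538.0, -16.0]]
[ 449.98349731 -124.54510899  291.83000092]
```

View pics/w1.png

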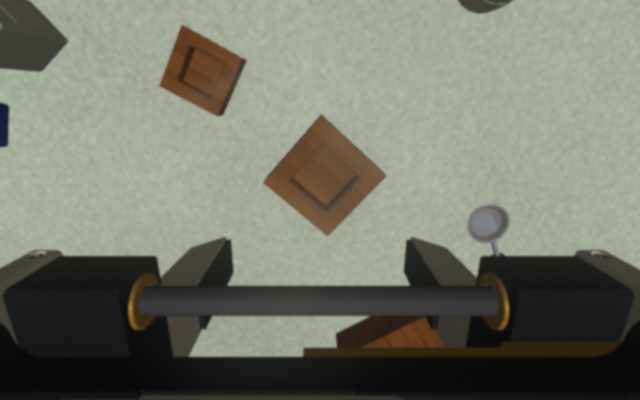

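The wrist view shows the middle holder at (325,175): it measures about 94 mm, centred near (449,-131) with yaw -24°. The smaller holder is at (200,70). Now I move to the jar.

```bash
python3 -m creep '0.004 0.033 0 0 0 0 100;0.004 0.033 0 0 0 0 100;0.004 0.033 0 0 0 0 100;0.004 0.033 0 0 0 0 100;0.004 0.033 0 0 0 0 100;0.004 0.033 0 0 0 0 100;0.004 0.033 0 0 0 0 100;0.004 0.033 0 0 0 0 100'
python3 -m creep '0.004 0.033 0 0 0 0 100;0.004 0.033 0 0 0 0 100;0 0 0 0 0 0 100;0 0 0 0 0 0 100'
python3 - <<'E'
from h import *
c=viewer.camera_info("wrist");im=viewer.capture("wrist");cv2.imwrite("pics/w2.png",im[:,:,::-1])
import json;json.dump({k:np.array(v).tolist() for k,v in c.items()},open("pics/w2.json","w"))
hsv=cv2.cvtColor(im,cv2.COLOR_RGB2HSV)
for k in blobs(red(hsv),300):
    m=cv2.minEnclosingCircle(k); print(m,cast(c,m[0],93),cv2.contourArea(k))
print(readout.get_obs()['tool_pos'],c)
E
```

```text
time: 1.98
tool_pos: [482.1, 138.8, 292.2]
tcp_rot: [3.141, 0.0, 0.307]
contact_force: [-0.1, -0.4, 0.1]
grip_width: 91.7
finger_force: 0.0
time: 2.32
tool_pos: [490.2, 204.7, 291.8]
tcp_rot: [3.141, 0.001, 0.311]
contact_force: [-0.3, -1.7, -0.1]
grip_width: 91.7
finger_force: 0.0
((638.5, 51.5), 27.5046443939209) [[680.62482314  -7.84488182  93.        ]] 547.0
[490.15413968 203.70812271 291.85215423] {'fx': 328.6528665577088, 'fy': 328.6528665577088, 'cx': 318.18781229898434, 'cy': 199.013907504497, 'origin': array([568.05807776, 229.35630009, 382.94084067]), 'rotation': array([-3.02844763e-01, -1.16333003e-03, -1.26032022e+00])}
```

View pics/w2.png

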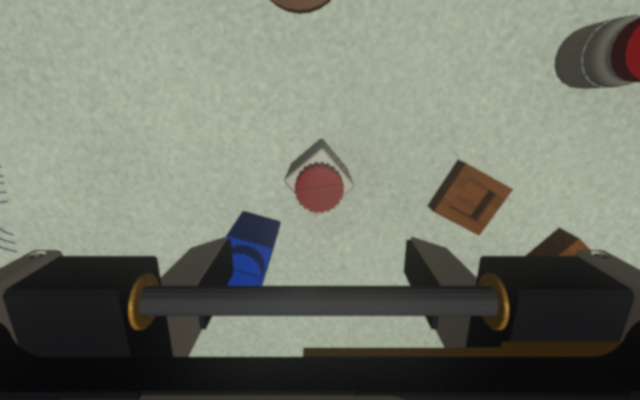

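The square jar is at (319,187), its cap on top and a shoulder corner pointing up at about (320,143). The blue jar is near, at (250,255). I'll crop it and measure the corners.

Run:
```python
from h import *
import json
c={k:np.array(v) for k,v in json.load(open("pics/w2.json")).items()}
im=cv2.imread("pics/w2.png");hsv=cv2.cvtColor(im,cv2.COLOR_BGR2HSV).astype(int)
m=((hsv[...,0]<8)|(hsv[...,0]>170))&(hsv[...,1]>90)
for k in blobs(m,200):
    (x,y),r=cv2.minEnclosingCircle(k);print(x,y,r,cast(c,(x,y),101).round(1),'diam@101',r*2*(c['origin'][2]-101)/c['fx'])
b=(hsv[...,0]>100)&(hsv[...,0]<130)&(hsv[...,1]>120)
for k in blobs(b,200):
    q=cv2.approxPolyDP(cv2.convexHull(k),4,True).reshape(-1,2);print('blue',q.tolist(),cast(c,q,80)[:,:2].round().tolist(),cast(c,q,0)[:,:2].round().tolist())
cv2.imwrite("pics/w2c.png",cv2.resize(im[120:300,200:400],None,fx=3.3,fy=3.3,interpolation=cv2.INTER_CUBIC))
```

```text
318.6075744628906 188.20518493652344 23.710432052612305 [[494.  204.9 101. ]] diam@101 40.680850988444405
634.1428833007812 49.5 30.884424209594727 [[677.7   2.8 101. ]] diam@101 52.98953036142599
blue [[228, 235], [271, 247], [260, 285], [227, 285]] [[415.0, 274.0], [415.0, 230.0], [369.0, 229.0], [359.0, 262.0]] [[374.0, 286.0], [375.0, 230.0], [317.0, 229.0], [303.0, 271.0]]
```

View pics/w2c.png

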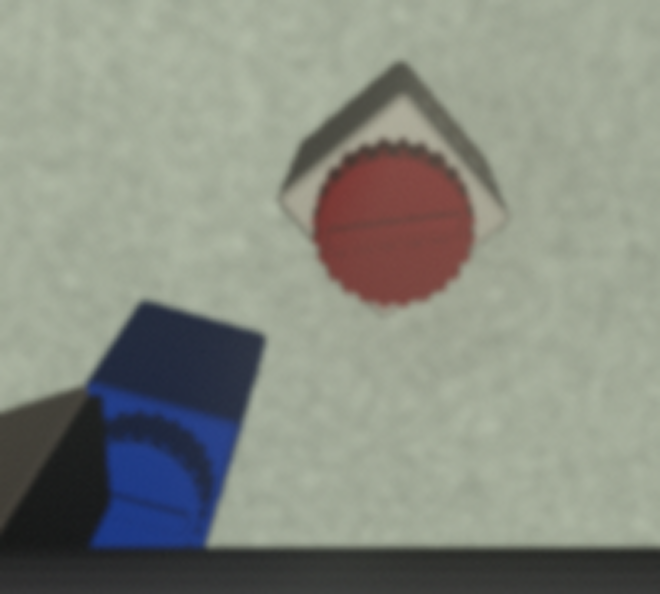

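Run:
```python
from h import *
import json
c={k:np.array(v) for k,v in json.load(open("pics/w2.json")).items()}
P=np.array([[281,200],[405,95],[508,214],[90,380],[240,420]])/3.3+[200,120]
X=cast(c,P,80)[:,:2];print(X.round(1))
L,T,R=X[:3];print('mid',(L+R)/2,np.linalg.norm(L-T),np.linalg.norm(R-T),np.degrees(np.arctan2(*(T-L)[::-1])),np.degrees(np.arctan2(*(T-R)[::-1])), np.degrees(np.arctan2(*(R-L)[::-1])))
```

```text
[[485.9 235.5]
 [525.5 210.9]
 [501.9 172. ]
 [414.3 275.1]
 [415.3 228.3]]
mid [493.89766517 203.76314779] 46.62606731344495 45.546403267837846 -31.863549440901735 58.79939964453874 -75.86869018941447
```

Jar is at about (494,204.5) with yaw -31.3°. The fingers close along 58.7°, which keeps them clear of the blue jar.

```bash
python3 -m creep '0.004 0 0 0 0 -0.1225 100;0 0 0 0 0 -0.1225 100;0 0 -0.02 0 0 -0.1225 100;0 0 -0.02 0 0 -0.1225 100;0 0 0 0 0 -0.1225 100;0 0 0 0 0 -0.1225 100;0 0 0 0 0 -0.1225 100;0 0 0 0 0 0 100'
python3 -m creep '0 0 -0.03 0 0 0 100;0 0 -0.03 0 0 0 100;0 0 -0.03 0 0 0 100;0 0 -0.025 0 0 0 100;0 0 -0.015 0 0 0 100;0 0 -0.01 0 0 0 100;0 0 0 0 0 0 100'
python3 -m creep '0 0 0 0 0 0 40;0 0 0 0 0 0 40;0 0 0 0 0 0 40;0 0 0 0 0 0 40;0 0 0 0 0 0 40;0 0 0 0 0 0 40;0 0 0 0 0 0 40;0 0 0 0 0 0 40'
```

```text
time: 3.03
tool_pos: [494.3, 202.6, 252.2]
tcp_rot: [3.141, 0.0, -0.555]
contact_force: [-0.0, 0.2, -0.7]
grip_width: 91.8
finger_force: 0.0
time: 3.62
tool_pos: [493.4, 203.5, 110.6]
tcp_rot: [3.139, 0.002, -0.547]
contact_force: [0.4, -0.6, 0.3]
grip_width: 91.8
finger_force: 0.0
time: 4.28
tool_pos: [493.9, 204.8, 112.5]
tcp_rot: [3.141, -0.0, -0.547]
contact_force: [-1.1, -1.8, 3.3]
grip_width: 49.8
finger_force: 30.0
```

```bash
python3 -m creep '0 0 0.01 0 0 0 40;0 0 0.02 0 0 0 40;0 0 0.03 0 0 0 40;0 0 0.03 0 0 0 40;0 0 0 0 0 0 40'
python3 -m creep '-0.003 -0.022 0 0 0 0 40;-0.004 -0.03 0 0 0 0.02 40;-0.004 -0.03 0 0 0 0.02 40;-0.004 -0.03 0 0 0 0.02 40;-0.004 -0.03 0 0 0 0.02 40;-0.004 -0.03 0 0 0 0.02 40;-0.004 -0.03 0 0 0 0.02 40;-0.004 -0.03 0 0 0 0.01 40'
python3 -m creep '-0.004 -0.03 0 0 0 0 40;-0.004 -0.03 0 0 0 0 40;-0.003 -0.024 0 0 0 0 40;-0.003 -0.02 0 0 0 0 40;0 0 0 0 0 0 40;0 0 0 0 0 0 40;0 0 0 0 0 0 40'
python3 - <<'E'
from h import *
import json
print(readout.get_obs())
for n in("wrist","side","scene"):
    c=viewer.camera_info(n);im=viewer.capture(n);cv2.imwrite(f"pics/{n}3.png",im[:,:,::-1])
    json.dump({k:np.array(v).tolist() for k,v in c.items()},open(f"pics/{n}3.json","w"))
    print(n,proj(c,[449,-131,34]),proj(c,[449,-131,100]))
E
```

```text
time: 4.7
tool_pos: [496.4, 205.8, 207.9]
tcp_rot: [-3.135, -0.007, -0.548]
contact_force: [1.2, 0.7, -4.1]
grip_width: 49.4
finger_force: 30.0
time: 5.37
tool_pos: [462.0, -28.1, 201.4]
tcp_rot: [3.141, 0.002, -0.416]
contact_force: [0.8, 0.3, -5.3]
grip_width: 49.8
finger_force: 30.0
time: 5.95
tool_pos: [448.6, -130.5, 201.6]
tcp_rot: [-3.141, 0.002, -0.418]
contact_force: [0.3, 0.8, -6.4]
grip_width: 49.9
finger_force: 30.0
{'time': 5.95, 'joint_positions': array([-4.47427881e-01,  3.39497832e-01,  1.80827718e+00,  4.11201062e-04,
        9.95601101e-01,  1.54120858e+00]), 'dq': array([ 0.01951684, -0.00424904, -0.00053871, -0.00085231,  0.00187886,
       -0.00161552]), 'tau': array([-7.83119202e-01, -4.13559759e+01, -2.22480422e+01, -2.64372193e-02,
       -1.03111819e-01, -1.12553802e-02]), 'tool_pos': array([ 448.62583261, -130.45117308,  201.58460388]), 'tcp_rot': array([-3.14119541e+00,  1.77252485e-03, -4.18063778e-01]), 'contact_force': array([ 0.27841383,  0.78191365, -6.38795981]), 'moment': array([ 0.05190986,  0.02238343, -0.00250883]), 'finger_force': 29.96815860271454, 'grip_width': 49.87590833977107}
wrist [[318.98172792 199.3411072 ]] [[319.193522   230.56419225]]
side [[332.26136957 182.59546019]] [[333.40728612 164.42761248]]
scene [[301.41466523 200.01265262]] [[301.18645421 183.3797575 ]]
```

View pics/wrist3.png

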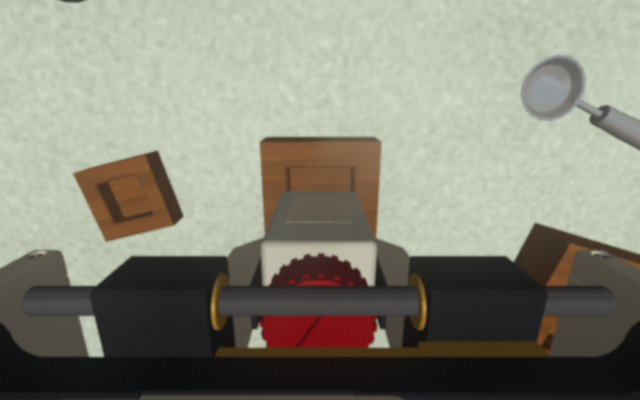

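The wrist view shows the jar squared up over the holder: the far edge of the holder top runs (262–381, ~143), the pocket's far edge is at y≈166 (289–354), and the jar's far lower edge is at y≈193. I'll check the offsets numerically.

Run:
```python
from h import *
import json
c={k:np.array(v) for k,v in json.load(open("pics/wrist3.json")).items()}
im=cv2.imread("pics/wrist3.png")
g=cv2.cvtColor(im,cv2.COLOR_BGR2GRAY).astype(int)
print('col rows130-270',[(y,int(g[y,300:340].mean())) for y in range(130,250,2)])
print('row175',[(x,int(g[172:178,x].mean())) for x in list(range(252,300,3))+list(range(345,390,3))])
print('row215',[(x,int(g[222:228,x].mean())) for x in list(range(255,300,3))+list(range(345,392,3))])
t=np.array([448.6,-130.5]);a=-.4177;ex=np.array([np.cos(a),np.sin(a)]);ey=np.array([-ex[1],ex[0]])
def loc(p,z):
    q=cast(c,p,z)[0,:2]-t; return np.round([q@ex,q@ey],1)
for nm,p,z in[("holder far L",(262,141),34),("holder far R",(381,141),34),("pocket far L",(289,166),34),("pocket R",(354,166),34),("jar bot far L",(289,193),89.5),("R",(358,193),89.5),("shoulder L",(263,240),169.5),("R",(376,240),169.5)]: print(nm,loc(p,z))
```

```text
col rows130-270 [(130, 200), (132, 202), (134, 200), (136, 158), (138, 80), (140, 76), (142, 96), (144, 103), (146, 102), (148, 103), (150, 105), (152, 104), (154, 103), (156, 101), (158, 99), (160, 97), (162, 97), (164, 96), (166, 89), (168, 93), (170, 94), (172, 93), (174, 93), (176, 95), (178, 95), (180, 94), (182, 93), (184, 90), (186, 88), (188, 88), (190, 89), (192, 88), (194, 88), (196, 89), (198, 91), (200, 91), (202, 91), (204, 91), (206, 91), (208, 91), (210, 90), (212, 90), (214, 90), (216, 89), (218, 89), (220, 95), (222, 103), (224, 88), (226, 87), (228, 87), (230, 87), (232, 87), (234, 87), (236, 87), (238, 87), (240, 101), (242, 134), (244, 162), (246, 174), (248, 181)]
row175 [(252, 198), (255, 201), (258, 202), (261, 149), (264, 94), (267, 94), (270, 94), (273, 94), (276, 93), (279, 94), (282, 93), (285, 83), (288, 62), (291, 87), (294, 91), (297, 91), (345, 96), (348, 97), (351, 79), (354, 87), (357, 100), (360, 103), (363, 104), (366, 106), (369, 106), (372, 108), (375, 108), (378, 118), (381, 188), (384, 196), (387, 201)]
row215 [(255, 193), (258, 195), (261, 192), (264, 133), (267, 88), (270, 86), (273, 88), (276, 90), (279, 90), (282, 90), (285, 91), (288, 94), (291, 93), (294, 91), (297, 92), (345, 92), (348, 92), (351, 90), (354, 86), (357, 86), (360, 86), (363, 86), (366, 87), (369, 89), (372, 88), (375, 99), (378, 187), (381, 196), (384, 195), (387, 195), (390, 197)]
holder far L [48.4 44.3]
holder far R [ 48.3 -48.8]
pocket far L [28.5 23.7]
pocket R [ 28.5 -28.3]
jar bot far L [22.3 19.1]
R [ 22.3 -25.3]
shoulder L [25.7 22.9]
R [ 25.7 -23.3]
```

Run:
```python
from h import *
import json
c={k:np.array(v) for k,v in json.load(open("pics/wrist3.json")).items()}
im=cv2.imread("pics/wrist3.png")
s=cv2.cvtColor(im,cv2.COLOR_BGR2HSV)[...,1].astype(int)
print([(y,int(s[y,305:340].mean())) for y in range(178,206,2)])
for y in(198,206,214,232): print(y,[(x,int(s[y-1:y+2,x].mean())) for x in list(range(260,300,2))+list(range(344,384,2))])
```

```text
[(178, 137), (180, 137), (182, 137), (184, 134), (186, 133), (188, 134), (190, 126), (192, 73), (194, 47), (196, 48), (198, 52), (200, 52), (202, 52), (204, 52)]
198 [(260, 25), (262, 41), (264, 134), (266, 144), (268, 144), (270, 143), (272, 144), (274, 144), (276, 144), (278, 116), (280, 49), (282, 36), (284, 35), (286, 36), (288, 35), (290, 39), (292, 43), (294, 47), (296, 47), (298, 48), (344, 50), (346, 45), (348, 42), (350, 43), (352, 42), (354, 40), (356, 44), (358, 81), (360, 123), (362, 131), (364, 131), (366, 133), (368, 134), (370, 134), (372, 137), (374, 137), (376, 131), (378, 53), (380, 26), (382, 25)]
206 [(260, 24), (262, 35), (264, 118), (266, 145), (268, 145), (270, 146), (272, 145), (274, 137), (276, 76), (278, 35), (280, 33), (282, 34), (284, 36), (286, 37), (288, 36), (290, 43), (292, 47), (294, 46), (296, 47), (298, 48), (344, 49), (346, 49), (348, 45), (350, 43), (352, 39), (354, 41), (356, 39), (358, 37), (360, 53), (362, 114), (364, 138), (366, 141), (368, 143), (370, 142), (372, 143), (374, 144), (376, 124), (378, 42), (380, 24), (382, 25)]
214 [(260, 25), (
[... 184 characters left out ...]
 48), (296, 46), (298, 47), (344, 49), (346, 48), (348, 45), (350, 41), (352, 38), (354, 35), (356, 37), (358, 36), (360, 35), (362, 37), (364, 74), (366, 133), (368, 143), (370, 142), (372, 143), (374, 144), (376, 101), (378, 28), (380, 26), (382, 25)]
232 [(260, 26), (262, 26), (264, 39), (266, 59), (268, 34), (270, 31), (272, 31), (274, 33), (276, 32), (278, 34), (280, 33), (282, 33), (284, 32), (286, 35), (288, 35), (290, 35), (292, 36), (294, 36), (296, 35), (298, 35), (344, 34), (346, 34), (348, 34), (350, 34), (352, 32), (354, 33), (356, 32), (358, 34), (360, 32), (362, 32), (364, 33), (366, 32), (368, 32), (370, 50), (372, 119), (374, 144), (376, 57), (378, 26), (380, 24), (382, 25)]
```

```bash
python3 -m creep '0 -0.002 -0.01 0 0 0 40;0 0 -0.02 0 0 0 40;0 0 -0.02 0 0 0 40;0 0 0 0 0 0 40;0 0 -0.003 0 0 0 40;0 0 -0.003 0 0 0 40;0 0 0 0 0 0 40'
python3 -m creep '0 0 -0.002 0 0 0 40;0 0 -0.002 0 0 0 40;0 0 0 0 0 0 40;0 0 0 0 0 0 40'
```

```text
time: 6.68
tool_pos: [449.5, -132.9, 146.7]
tcp_rot: [3.141, -0.001, -0.417]
contact_force: [-0.7, 0.6, -5.1]
grip_width: 49.7
finger_force: 30.0
time: 7.02
tool_pos: [449.1, -133.1, 142.4]
tcp_rot: [3.141, -0.0, -0.418]
contact_force: [0.6, 0.2, -4.6]
grip_width: 49.7
finger_force: 30.0
```

```bash
python3 -m creep '0 0 -0.002 0 0 0 40;0 0 -0.002 0 0 0 40;0 0 -0.002 0 0 0 40;0 0 0 0 0 0 40;0 0 0 0 0 0 40'
python3 -m creep '0 0 -0.003 0 0 0 40;0 0 -0.003 0 0 0 40;0 0 0 0 0 0 40;0 0 0 0 0 0 40'
python3 -m creep '0 0 -0.003 0 0 0 40;0 0 -0.002 0 0 0 40;0 0 0 0 0 0 40;0 0 0 0 0 0 40'
```

```text
time: 7.43
tool_pos: [449.0, -133.0, 136.0]
tcp_rot: [3.142, 0.001, -0.418]
contact_force: [0.3, -0.0, -4.4]
grip_width: 50.0
finger_force: 30.0
time: 7.77
tool_pos: [448.9, -132.9, 130.0]
tcp_rot: [3.142, 0.001, -0.418]
contact_force: [-0.3, -0.2, -4.2]
grip_width: 49.9
finger_force: 30.0
time: 8.1
tool_pos: [449.0, -133.0, 125.1]
tcp_rot: [3.142, 0.0, -0.418]
contact_force: [0.1, 0.3, -5.5]
grip_width: 50.3
finger_force: 30.0
```

```bash
python3 -m creep '0 0 -0.001 0 0 0 40;0 0 -0.001 0 0 0 40;0 0 0 0 0 0 40;0 0 0 0 0 0 40'
python3 -m creep '0 0 -0.001 0 0 0 40;0 0 0 0 0 0 40;0 0 0 0 0 0 40'
python3 -m creep '0 0 -0.0005 0 0 0 40;0 0 0 0 0 0 40;0 0 0 0 0 0 40'
```

```text
time: 8.43
tool_pos: [449.1, -133.0, 123.2]
tcp_rot: [3.142, 0.0, -0.418]
contact_force: [-0.5, -0.2, -4.4]
grip_width: 49.9
finger_force: 30.0
time: 8.68
tool_pos: [449.2, -133.1, 122.5]
tcp_rot: [3.141, -0.001, -0.418]
contact_force: [-0.0, -0.2, -1.4]
grip_width: 49.5
finger_force: 30.0
time: 8.93
tool_pos: [449.2, -133.1, 122.5]
tcp_rot: [3.141, -0.001, -0.418]
contact_force: [-2.3, 0.1, 5.3]
grip_width: 49.9
finger_force: 30.0
```

Seated: the TCP sits 10 mm above its grasp height and contact is felt. I release, lift, wind the wrist back 3 rad, and look.

```bash
python3 -m creep '0 0 0.0003 0 0 0 100;0 0 0 0 0 0 100;0 0 0 0 0 0 100;0 0 0 0 0 0 100;0 0 0 0 0 0 100;0 0 0 0 0 0 100'
python3 -m creep '0 0 0.01 0 0 0 100;0 0 0.03 0 0 0 100;0 0 0.04 0 0 0 100;0 0 0.04 0 0 0.125 100;0 0 0 0 0 0.125 100;0 0 0 0 0 0.125 100;0 0 0 0 0 0.125 100;0 0 0 0 0 0.125 100'
python3 -m creep '0 0 0 0 0 0.125 100;0 0 0 0 0 0.125 100;0 0 0 0 0 0.125 100;0 0 0 0 0 0.125 100;0 0 0 0 0 0.125 100;0 0 0 0 0 0.125 100;0 0 0 0 0 0.125 100;0 0 0 0 0 0.125 100'
python3 -m creep '0 0 0 0 0 0.125 100;0 0 0 0 0 0.125 100;0 0 0 0 0 0.125 100;0 0 0 0 0 0.125 100;0 0 0 0 0 0.125 100;0 0 0 0 0 0.125 100;0 0 0 0 0 0.125 100;0 0 0 0 0 0.125 100'
python3 -m creep '0 0 0 0 0 0.125 100;0 0 0 0 0 0.125 100;0 0 0 0 0 0.125 100;0 0 0 0 0 0 100;0 0 0 0 0 0 100'
python3 - <<'E'
from h import *
o=readout.get_obs();print(o['joint_positions'],o['tool_pos'],o['tcp_rot'])
c=viewer.camera_info("wrist");im=viewer.capture("wrist");cv2.imwrite("pics/w4.png",im[:,:,::-1])
hsv=cv2.cvtColor(im,cv2.COLOR_RGB2HSV).astype(int)
m=((hsv[...,0]<6)|(hsv[...,0]>172))&(hsv[...,1]>150)
for k in blobs(m,200):
    (x,y),r=cv2.minEnclosingCircle(k);print(x,y,r,cast(c,(x,y),112).round(1),r*2*(c['origin'][2]-112)/c['fx'])
E
```

```text
time: 9.43
tool_pos: [449.1, -133.0, 122.0]
tcp_rot: [3.142, -0.0, -0.418]
contact_force: [0.1, -0.0, 0.2]
grip_width: 85.7
finger_force: 0.0
time: 10.1
tool_pos: [449.0, -133.0, 242.3]
tcp_rot: [3.141, -0.0, 0.213]
contact_force: [-0.1, 1.0, -0.0]
grip_width: 92.0
finger_force: 0.0
time: 10.77
tool_pos: [449.0, -133.0, 242.0]
tcp_rot: [-3.142, 0.0, 1.213]
contact_force: [-0.4, 0.1, 0.1]
grip_width: 91.8
finger_force: 0.0
time: 11.43
tool_pos: [449.0, -133.0, 241.9]
tcp_rot: [-3.142, -0.0, 2.213]
contact_force: [-0.1, -0.1, 0.7]
grip_width: 91.8
finger_force: 0.0
time: 11.85
tool_pos: [449.0, -133.0, 242.0]
tcp_rot: [3.141, -0.0, 2.579]
contact_force: [0.4, 1.2, 1.1]
grip_width: 91.6
finger_force: 0.0
[-4.51840074e-01  2.89926143e-01  1.75097464e+00  1.19954802e-04
  1.10079918e+00 -1.45960524e+00] [ 449.04527784 -132.98119317  241.98603099] [ 3.14149828e+00 -1.18519600e-04  2.57850717e+00]
307.0 200.0 20.000099182128906 [[ 436.4 -133.9  112. ]] 26.92556317553045
```

View pics/w4.png

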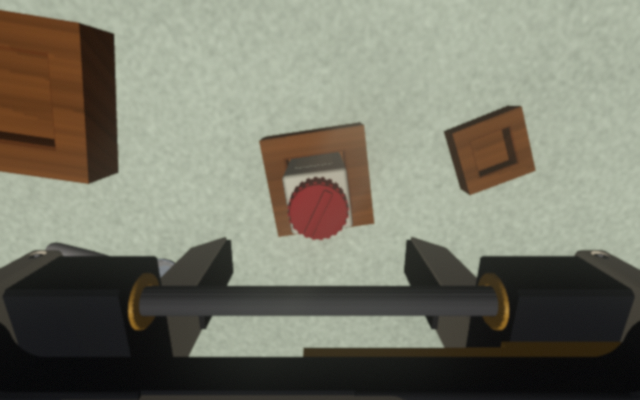

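The jar stands inside the pocket with the cap at about (318,209). The bar runs at about 60° in the image. Now I measure the cap centre with a wider mask.

Run:
```python
from h import *
c=viewer.camera_info("wrist");im=cv2.imread("pics/w4.png")
hsv=cv2.cvtColor(im,cv2.COLOR_BGR2HSV).astype(int)
m=((hsv[...,0]<5)|(hsv[...,0]>170))&(hsv[...,1]>90)
m[:,:270]=0;m[:,370:]=0
for k in blobs(m,200):
    x,y,w,h=cv2.boundingRect(k);print(x,y,w,h)
    (x,y),r=cv2.minEnclosingCircle(k);print(x,y,r,cast(c,(x,y),112).round(1),r*2*(c['origin'][2]-112)/c['fx'])
    M=cv2.moments(k);print(cast(c,(M['m10']/M['m00'],M['m01']/M['m00']),112).round(1))
```

```text
288 182 60 57
317.6705322265625 209.968994140625 29.94322395324707 [[ 446.7 -131.5  112. ]] 40.31366907715215
[[ 446.9 -131.8  112. ]]
```

```bash
python3 -m creep '-0.0015 0.001 -0.02 0 0 0 100;0 0 -0.03 0 0 0 100;0 0 -0.02 0 0 0 100;0 0 -0.01 0 0 0 100;0 0 0 0 0 0 100;0 0 0 0 0 0 60;0 0 0 0 0 0 40;0 0 0 0 0 0 35'
python3 -m creep '0 0 0 0 0 0 35;0 0 0 0 0 0 35;0 0 0 0 0 0 35;0 0 0 0 0 0 35;0 0 0 0 0 0 35;0 0 0 0 0 0 35'
python3 - <<'E'
from h import *
o=readout.get_obs();print(o['moment'],o['contact_force'],o['joint_positions'])
E
```

```text
time: 12.57
tool_pos: [448.1, -132.2, 163.0]
tcp_rot: [3.141, 0.002, 2.582]
contact_force: [0.1, -0.6, -0.1]
grip_width: 76.4
finger_force: 0.0
time: 13.07
tool_pos: [447.6, -132.2, 162.1]
tcp_rot: [-3.141, 0.0, 2.582]
contact_force: [-1.7, -1.5, 1.4]
grip_width: 43.2
finger_force: 30.0
[-0.11694918 -0.0328539  -0.01297711] [-1.65974566 -1.54951671  1.41155745] [-4.51455819e-01  3.95291380e-01  1.85740807e+00 -2.84782587e-04
  8.88733933e-01 -1.46283550e+00]
```

```bash
cat > s.py <<'E'
from h import *
o=readout.get_obs();print('M',o['moment'].round(3),'yaw',o['tcp_rot'][2].round(4),'q6',o['joint_positions'][5].round(3),'F',o['contact_force'].round(1))
E
python3 -m creep '0 0 -0.0001 0 0 -0.125 35;0 0 -0.0001 0 0 -0.125 35;0 0 -0.00012 0 0 -0.125 35;0 0 -0.00012 0 0 -0.125 35'|grep -E 'force'; python3 s.py
python3 -m creep '0 0 -0.00012 0 0 -0.125 35;0 0 -0.00012 0 0 -0.125 35;0 0 -0.00012 0 0 -0.125 35;0 0 -0.00012 0 0 -0.125 35'|grep width; python3 s.py
python3 -m creep '0 0 -0.00012 0 0 -0.125 35;0 0 -0.00012 0 0 -0.125 35;0 0 -0.00012 0 0 -0.125 35;0 0 -0.00012 0 0 -0.125 35'|grep width; python3 s.py
python3 -m creep '0 0 -0.0001 0 0 -0.1 35;0 0 -0.0001 0 0 -0.1 35;0 0 0 0 0 0 35'|grep width; python3 s.py
```

```text
contact_force: [-1.6, -0.8, 0.8]
finger_force: 30.0
M [ 0.039 -0.018  0.051] yaw 2.0763 q6 -0.957 F [-1.6 -0.8  0.8]
grip_width: 43.5
M [-0.075 -0.027  0.068] yaw 1.5763 q6 -0.457 F [-1.   0.2  2.2]
grip_width: 43.2
M [-0.069  0.004  0.125] yaw 1.0763 q6 0.043 F [-0.8 -0.2  1.2]
grip_width: 43.4
M [-0.093 -0.006 -0.037] yaw 0.8788 q6 0.241 F [-0.6 -0.4  0.8]
```

```bash
python3 -m creep '0 0 -0.0001 0 0 -0.08 35;0 0 -0.0001 0 0 -0.08 35'>/dev/null; python3 s.py
python3 -m creep '0 0 -0.0001 0 0 -0.08 35;0 0 -0.0001 0 0 -0.08 35'>/dev/null; python3 s.py
python3 -m creep '0 0 -0.0001 0 0 -0.08 35;0 0 0 0 0 0 35'>/dev/null; python3 s.py
python3 -m creep '0 0 -0.0001 0 0 -0.08 35;0 0 0 0 0 0 35'>/dev/null; python3 s.py
```

```text
M [-0.081  0.07   0.065] yaw 0.7223 q6 0.397 F [-1.3 -0.5  1.5]
M [-0.071  0.149  0.051] yaw 0.5621 q6 0.558 F [-0.9  0.4  2.6]
M [-0.134  0.162 -0.033] yaw 0.4825 q6 0.637 F [-1.2 -0.1  1.8]
M [-0.083  0.142 -0.045] yaw 0.4038 q6 0.716 F [-1.1 -0.1  3. ]
```

```bash
for i in 1; do python3 -m creep '0 0 -0.0001 0 0 -0.08 35;0 0 -0.0001 0 0 -0.08 35'>/dev/null; python3 s.py; done
python3 -m creep '0 0 -0.0001 0 0 -0.08 35;0 0 -0.0001 0 0 -0.08 35'>/dev/null; python3 s.py
python3 -m creep '0 0 -0.0001 0 0 -0.08 35;0 0 0 0 0 0 35'>/dev/null; python3 s.py
```

```text
M [-0.101  0.241  0.054] yaw 0.2447 q6 0.875 F [-1.7 -1.   3.1]
M [-0.068  0.19   0.092] yaw 0.0844 q6 1.035 F [-1.  -0.4  3.8]
M [-0.051  0.221 -0.032] yaw 0.0044 q6 1.115 F [-1.6  0.1  3.8]
```

```bash
python3 -m creep '0 0 -0.0001 0 0 -0.08 35;0 0 -0.0001 0 0 -0.08 35'>/dev/null; python3 s.py
python3 -m creep '0 0 -0.0001 0 0 -0.08 35;0 0 0 0 0 0 35'>/dev/null; python3 s.py
python3 -m creep '0 0 -0.0001 0 0 -0.08 35;0 0 0 0 0 0 35'>/dev/null; python3 s.py
```

```text
M [0.411 0.107 0.561] yaw -0.1532 q6 1.273 F [-0.4  2.6  5.2]
M [0.337 0.181 0.372] yaw -0.2337 q6 1.354 F [-1.2  2.3  4.8]
M [0.348 0.187 0.209] yaw -0.3135 q6 1.433 F [-0.8  2.4  4.9]
```

The torque jumped at yaw ≈ -0.1, so the cap is on its stop (2.7 rad turned) and has been slipping in the pads since then. I take a picture, back off a quarter turn, then compare against the jar's sides.

```bash
python3 -c "
from h import *
cv2.imwrite('pics/b0.png',viewer.capture('wrist')[:,:,::-1])"
python3 -m creep '0 0 0.0001 0 0 0.1 35;0 0 0.00012 0 0 0.125 35;0 0 0.00012 0 0 0.125 35;0 0 0.00012 0 0 0.125 35;0 0 0.00012 0 0 0.125 35;0 0 0.00012 0 0 0.125 35;0 0 0.00012 0 0 0.125 35'>/dev/null;python3 s.py
python3 -m creep '0 0 0.00012 0 0 0.125 35;0 0 0.00012 0 0 0.125 35;0 0 0.00012 0 0 0.125 35;0 0 0.00012 0 0 0.125 35;0 0 0.0001 0 0 0.125 35;0 0 0.0001 0 0 0.1 35;0 0 0.0001 0 0 0.021 35;0 0 0 0 0 0 35'>/dev/null;python3 s.py
python3 -c "
from h import *
cv2.imwrite('pics/b1.png',viewer.capture('wrist')[:,:,::-1])
a=[cv2.resize(cv2.imread(f'pics/b{i}.png')[220:360,210:430],None,fx=3.4,fy=2.1,interpolation=2) for i in(0,1)]
a=[cv2.resize(cv2.imread(f'pics/b{i}.png')[215:355,180:460],None,fx=2.1,fy=2.1,interpolation=2) for i in(0,1)]
cv2.imwrite('pics/b01.png',np.vstack(a))"
```

```text
M [ 0.214  0.062 -0.071] yaw 0.5439 q6 0.575 F [-0.9  1.7  4.5]
M [0.38  0.007 0.031] yaw 1.2802 q6 -0.161 F [-0.6  2.   4.4]
```

View pics/b01.png

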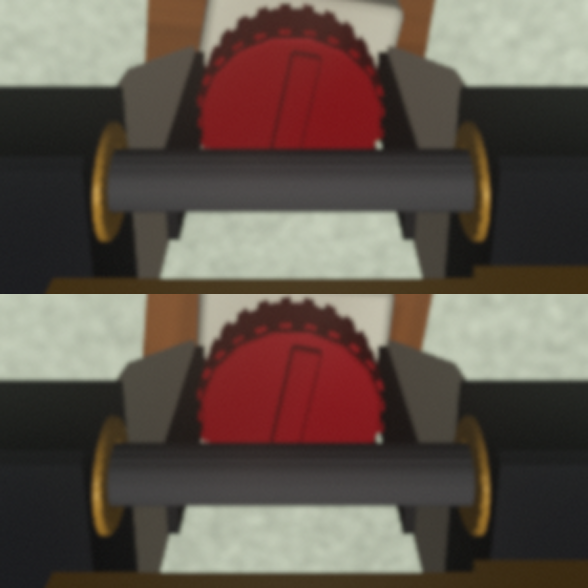

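The bar keeps its place between the pads, so there was no slip on the way back. The jar's sides look turned against the gripper between the two pictures, about 8° in the first and about 0° in the second, so the jar used up pocket play. I'll measure that.

```bash
python3 -c "
from h import *
a=[cv2.resize(cv2.imread(f'pics/b{i}.png')[150:250,220:420],None,fx=2.9,fy=2.9,interpolation=2) for i in(0,1)]
cv2.imwrite('pics/b01t.png',np.vstack(a))"
```

View pics/b01t.png

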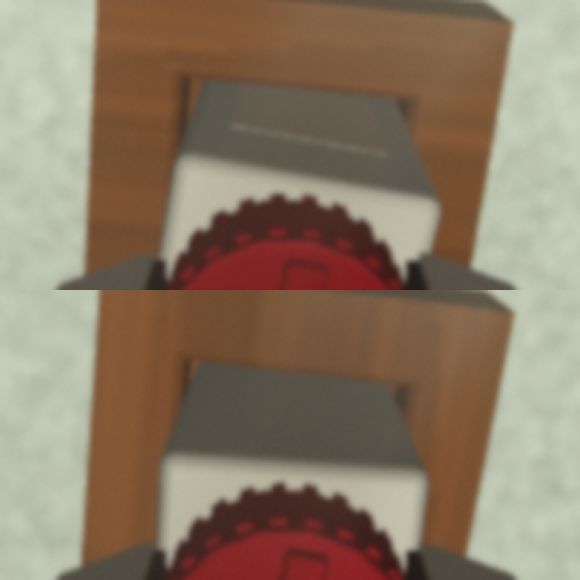

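Run:
```python
from h import *
c=viewer.camera_info("wrist")
for nm,P in(("b0",[[182,155],[440,206]]),("b1",[[162,165],[425,183]])):
    X=cast(c,np.array(P)/2.9+[220,150],90)[:,:2];d=X[1]-X[0];print(nm,np.linalg.norm(d),np.degrees(np.arctan2(d[1],d[0])))
```

```text
b0 47.55968666615818 -28.61603499926256
b1 47.396640471803764 -20.936070910478918
```

The jar turned 9° in the pocket, so the thread is at 82°. I add 0.134 rad and check again.

```bash
python3 -m creep '0 0 0.0001 0 0 0.067 35;0 0 0.0001 0 0 0.067 35;0 0 0 0 0 0 35;0 0 0 0 0 0 35'; python3 s.py
python3 - <<'E'
from h import *
im={}
cv2.imwrite('pics/b2.png',viewer.capture('wrist')[:,:,::-1])
c=viewer.camera_info("wrist")
# shoulder/wall edge: strongest vertical gradient per column near rows 195-225
for n in(0,1,2):
    g=cv2.GaussianBlur(cv2.imread(f'pics/b{n}.png'),(3,3),0).astype(float).min(2)
    cols=np.r_[284:300,340:362]; pts=[]
    for x in cols:
        d=g[198:222,x+0][2:]-g[198:222,x][:-2]; i=d.argmax(); pts.append((x,199+i))
    pts=np.array(pts,float); p=np.polyfit(pts[:,0],pts[:,1],1)
    for _ in range(3):
        r=abs(np.polyval(p,pts[:,0])-pts[:,1])<2; p=np.polyfit(pts[r,0],pts[r,1],1)
    X=cast(c,[[285,np.polyval(p,285)],[362,np.polyval(p,362)]],90)[:,:2];d=X[1]-X[0]
    print(n,p,r.sum(),np.degrees(np.arctan2(d[1],d[0])))
E
```

```text
time: 17.67
tool_pos: [447.6, -131.9, 160.7]
tcp_rot: [3.141, -0.0, 1.41]
contact_force: [-0.1, 3.4, 4.1]
grip_width: 43.2
finger_force: 30.0
M [ 0.366 -0.003  0.012] yaw 1.4099 q6 -0.29 F [-0.1  3.4  4.1]
0 [  0.18505269 150.18349909] 38 -20.320098458078768
1 [7.07841378e-02 1.86501218e+02] 38 -13.527655785492753
2 [  0.19984338 144.52468824] 38 -21.169924977237685
```

```bash
python3 -c "
from plant import order
print(order.close_job())"
```

```text
the job is handed in; nothing more can be done
None
```

The jar is seated in the 96 mm holder's pocket, and its cap was screwed to the stop and backed off about 91° by camera measurement; I handed the job in at about 18 s of the 64 s allowed, still gripping the cap.

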